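# Count to the third gap and push the carton in

### The arm

A 7-joint arm with a two-finger parallel gripper is mounted at the origin on the work surface. World frame = base frame: x ahead of the robot, y to its left, z up, the work surface at z = 0. Lengths are in m, angles in degrees, forces in N, time in s.
With the tool pointing down it reaches from about 0.425 to 0.925 m from the base axis. Payload 6.8 kg.
Tool frame: the origin (TCP) lies at the very end of the fingers, on their centre line; the grasp point (between the pads) lies 19 mm behind it; z points along the fingers, y is the line along which they close (so a half turn about z gives the same grasp; the last joint's range is limited). The gripper opens to 85 mm and grips with 20 to 120 N. Pads are 22 mm wide; open, the fingers measure 114 mm over their backs; the gripper's body (76 mm by 85 mm) begins 54 mm behind the grasp point. The pads swing forward as they close: fully open they stand 13 mm farther back than shut.
Start: joints at [-82.168, 27.33, 1.283, 89.118, -0.659, 63.558, -4.761], TCP at [0.164, 0.655, 0.231] pointing down, gripper open.
Joint ranges: [-169.35, 169.35], [-19.33, 120.38], [-80.79, 83.38], [13.8, 139.57], [-78.32, 258.32], [9.67, 109.79], [-169.56, 169.56]. Speed limits (degrees/s): [136.94, 136.94, 180, 180, 180, 180, 180].

### API

Orientations are given as [roll, pitch, yaw] about the fixed x, y, z axes, in that order (R = Rz(yaw) Ry(pitch) Rx(roll)).
In Python, from station import ctrl, cams, monitor gives the robot as it stands (ctrl), with the cameras (cams) and the readings (monitor).
- The arm moves only by the tool step_hand, called after "Call:" by a JSON object that holds its "method" and its "body". Schema: {"type":"object","properties":{"deltas":{"type":"array","items":{"type":"array","prefixItems":[{"type":"array","items":{"type":"number"},"minItems":3,"maxItems":3},{"type":"array","items":{"type":"number"},"minItems":3,"maxItems":3},{"type":"number"}],"minItems":3,"maxItems":3},"minItems":1,"maxItems":20},"only":{"type":"string"},"quiet":{"type":"boolean"},"lines":{"type":"string"}},"required":["deltas"],"additionalProperties":false}. deltas is a list of rows, 1 to 20 of them, each written [[rx, ry, rz], [dx, dy, dz], opening]: a rotation vector rx, ry, rz in parts of the range, where 1.0 means 180 degrees, then dx, dy, dz in normalised numbers (1 is 750 mm), then the opening from 0.0 (shut) to 1.0 (fully open); each row is the pose to reach, as a shift and turn from the pose commanded when the call began, along the tool's axes at that moment; what a row does not reach only later rows make up. A row lasts 1/8 s, in which the tool goes at most 0.0625 m and 10.7 degrees, less where a joint would pass 70% of its speed; a pose out of reach is approached as far as the arm can. The fingers move at their own pace and stop on an object; the grip force is fixed at half the most. Time passes only in rows, so rows that do not move let the fingers close. The tool returns the time, the measured TCP pose, the force, the opening and the grip force at its end. only (a regular expression) keeps the lines of the reply that match it, lines (a string "A,B") keeps lines A to B, and quiet returns only ok. Shift and turn numbers lie between -1 and 1, and a call with a number outside is refused. Input that does not fit is refused with a message, and nothing moves.
- monitor.state(): the state, without advancing time (a new reading comes with each control period).
- cams.get_image(name): name is "scene" or "top"; returns a dict with "image" (420x560x3 uint8, blue, green, red), "depth" (420x560 float32, m along the optical axis (not along the pixel's ray), 0 where there is no reading), "fx", "fy", "cx", "cy" (pixels), "position" and "rotation" of the camera in the world. Camera axes: x right, y down, z forward; pixel columns grow to the right and rows downward; lengths in m; the calibration is good to about 2 mm. A picture is of the moment at which its call begins.
- ctrl.sign_off(): hands the job in; it is judged then, once.
The state is a dict: "time": time; "joint_positions": joint angles; "qd": joint speeds; "effort": joint torques, N m; "ee_pos": TCP position; "eef_rot": TCP orientation; "contact_force": force on the tool from outside, world axes, zero at the start; "torque": the same for the moment, N m; "grip_width": opening from 0.0 (shut) to 1.0 (fully open); "grasp_force": force on a finger pad.
Only numpy, scipy, OpenCV 4.12 (cv2) and the standard library are available. Lean on these libraries where they do the work, as an engineer would, in place of code of your own. Each camera call takes 0.05 s, during which the arm holds its last target. There are 200 camera calls.

### The job

Starting at the end of the rack where the round plug stands, run a fingertip along the top of the rail behind the gaps, touching its sections one after the other from the first gap to the third (a filled gap counts too) and no further. Then push the loose carton along the counter, never lifting it off, into that third gap until it stands upright and fully home against the back stop. Leave the plug, the square outlet and the carton that is already in the rack where they are.

Things in the scene. Friction and masses are not known exactly. Their poses are not given: they have to be found in the camera images.
- rack: Steel divider rack fixed on the counter: 7 upright plates, 4 mm thick, 45 mm tall, along its x, make 6 gaps a to f (from +y to -y), 42 mm clear, centres at y = 115, 69, 23, -23, -69, -115 mm. No floor: the counter (z = 0) is the floor. Origin: on the counter, mid-row; x points into the gaps, away from the robot, y along the row, z up.
- rack_front (a point): Middle of the rack's open front, on the counter, at x = -34 mm in the rack's frame: the rounded front edges of the plates stand on this line; axes as the rack's.
- rack_stop (a point): Middle of the foot of the back stop's face, at x = +35 mm in the rack's frame: a wall 56 mm tall that closes all gaps behind and carries the rail, whose top is 70 mm high. A carton that is home has its centre at x = 0 in the rack's frame and sticks out 1 mm in front.
- rail_a: Section of the aluminium rail behind gap a of the rack. Bar 44 mm long (rack y), 16 mm wide (x), fixed to the rack; origin: the middle of its flat top face, at (43, 115, 70) mm in the rack's frame. Axes as the rack's.
- rail_b: Section of the aluminium rail behind gap b of the rack. Bar 44 mm long (rack y), 16 mm wide (x), fixed to the rack; origin: the middle of its flat top face, at (43, 69, 70) mm in the rack's frame. Axes as the rack's.
- rail_c: Section of the aluminium rail behind gap c of the rack. Bar 44 mm long (rack y), 16 mm wide (x), fixed to the rack; origin: the middle of its flat top face, at (43, 23, 70) mm in the rack's frame. Axes as the rack's.
- rail_d: Section of the aluminium rail behind gap d of the rack. Bar 44 mm long (rack y), 16 mm wide (x), fixed to the rack; origin: the middle of its flat top face, at (43, -23, 70) mm in the rack's frame. Axes as the rack's.
- rail_e: Section of the aluminium rail behind gap e of the rack. Bar 44 mm long (rack y), 16 mm wide (x), fixed to the rack; origin: the middle of its flat top face, at (43, -69, 70) mm in the rack's frame. Axes as the rack's.
- rail_f: Section of the aluminium rail behind gap f of the rack. Bar 44 mm long (rack y), 16 mm wide (x), fixed to the rack; origin: the middle of its flat top face, at (43, -115, 70) mm in the rack's frame. Axes as the rack's.
- carton: Loose slim brown tap-cartridge carton standing on the counter in front of the rack: 70 mm long (its x, roughly along the gaps), 31 mm wide (y), 48 mm tall, 0.1 to 0.2 kg, slides on the counter. Origin: centre of its underside, z up.
- stock: A carton of the same kind already standing in gap f, the gap at the rack's -y end; to be left alone. Origin: centre of its underside.
- plug: Round metal basin plug, mushroom-shaped, 64 mm across and 50 mm tall, standing loose beside one end of the rack, about 190 mm from the rack's middle; which end varies. The count starts at this end. Origin: centre of its underside.
- outlet: Square metal wall outlet, 56 x 56 mm block 26 mm tall with a round stub on top (48 mm tall in all), standing loose beside the other end of the rack. Origin: centre of its underside.

How it is judged:
By the outcome, as a careful person would: the job done as asked, in the order asked, and still so for the second after the job is handed in, with the robot touching nothing.
It also fails if it takes over 69 s, if anything falls off the work surface, if the arm or the gripper's body presses on something with over 40 N, if the wrist force passes 120 N, or if a joint passes its speed limit or range.

## Working session

There is one attempt and no reset: what is moved stays moved. The work goes in short steps, Python scripts to look and compute and a tool call to move; the robot and the scene stay as the last step left them, time stands still between calls to the robot, and variables do not carry over. Pictures are saved under pics/ and viewed, at most 10 in all, crops included, and the job is handed in when it is done.

```bash
ls; mkdir -p pics; python3 - <<'E'
from station import ctrl, cams, monitor
import cv2
s=monitor.state();print(s['time'],s['ee_pos'],s['eef_rot'],s['grip_width'])
for n in("top","scene"):
    d=cams.get_image(n);cv2.imwrite(f'pics/{n}0.png',d['image']);print(n,d['fx'],d['fy'],d['cx'],d['cy'],d['position'],d['rotation'])
    import numpy as np
    np.savez(f'{n}0.npz',**d)
E
```

```text
pics
station.py
0.0 [0.16343569 0.65429276 0.23030043] [-1.79892677e+02  5.98536135e-03  1.65974857e+02] 0.9963776041476277
top 442.3187312612631 442.3187312612631 284.3741359035846 211.33454307539924 [0.53270798 0.02803911 0.75244634] [-1.73260380e+02 -1.45181813e-01 -9.04709042e+01]
scene 401.65809356444805 401.65809356444805 278.49252202768645 206.26286816487988 [0.92239847 0.49534268 0.59389585] [-132.82882162    1.00153634  146.20548073]
```

View pics/top0.png

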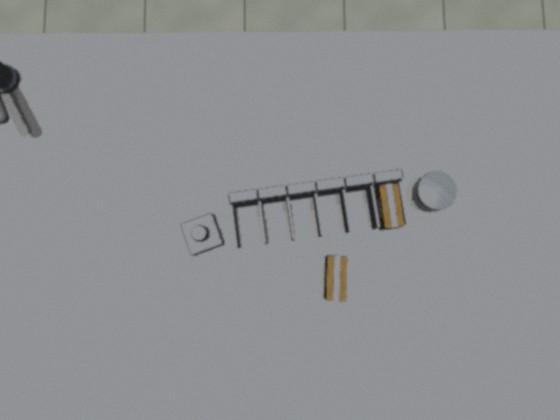

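View pics/scene0.png

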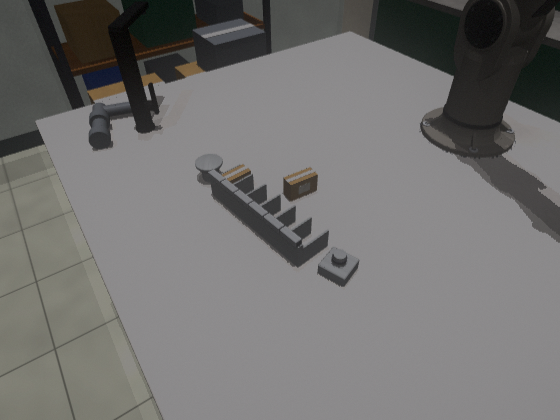

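The plug at (435,190) stands at the -y end, next to the stock in gap f, so the order is f, e, d and the third gap is d. The carton is at about (337,278) in the top picture. Next I'll measure them.

```bash
cat > h.py <<'E'
import numpy as np,cv2
from scipy.spatial.transform import Rotation as R
def cloud(d):
    v,u=np.mgrid[0:420,0:560];z=d['depth']
    c=np.stack([(u-d['cx'])/d['fx']*z,(v-d['cy'])/d['fy']*z,z],-1)
    return c@R.from_euler('xyz',d['rotation'],degrees=True).as_matrix().T+d['position']
def onplane(d,u,v,h):
    r=R.from_euler('xyz',d['rotation'],degrees=True).apply([(u-d['cx'])/d['fx'],(v-d['cy'])/d['fy'],1])
    return d['position']+r*(h-d['position'][2])/r[2]
def rect(P):
    (c,s,a)=cv2.minAreaRect((P[:,:2]*1000).astype(np.float32)); return np.round(c,1),np.round(s,1),round(a,2)
E
python3 - <<'E'
from h import *
d=dict(np.load('top0.npz'));P=cloud(d);z=P[...,2]
v,u=np.mgrid[0:420,0:560]
def reg(u0,v0,u1,v1,lo,hi):
    m=(u>=u0)&(u<=u1)&(v>=v0)&(v<=v1)&(z>lo)&(z<hi);return P[m]
print('table',np.median(z[300:400,100:250]))
for n,b in dict(rail=(222,160,410,206,.063,.08),carton=(315,245,360,310,.04,.056),plug=(405,160,470,220,.035,.06),stock=(378,184,410,235,.044,.052),outlet=(175,205,228,262,.02,.032)).items():
    Q=reg(*b);print(n,len(Q),np.median(Q[:,2]),rect(Q))
i=cv2.resize(d['image'][150:310,170:470],None,fx=2.6,fy=2.6,interpolation=cv2.INTER_CUBIC);cv2.imwrite('pics/crop.png',i)
E
```

```text
table 0.0006643466445020452
rail 1831 0.07051362675345096 (array([653.8, -24. ]), array([ 16.6, 276.5]), 7.5)
carton 902 0.048885168561306924 (array([509.1, -55.2]), array([31.3, 70.4]), 87.85)
plug 1225 0.04839752930510788 (array([ 643.8, -205.1]), array([62.9, 97. ]), 16.92)
stock 975 0.04864073678192815 (array([ 623.8, -148.2]), array([47.6, 71.5]), 89.52)
outlet 931 0.026459363118454537 (array([582.7, 163. ]), array([56. , 56.9]), 20.25)
```

View pics/crop.png

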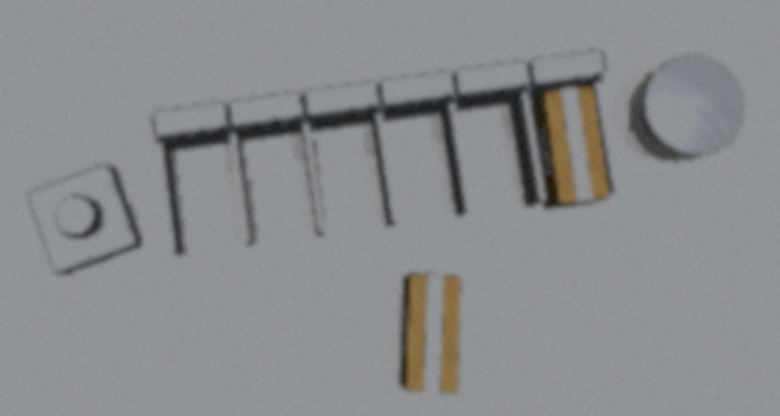

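Measurements agree with the given sizes: the rail is 276 x 16.6 mm at z 0.0705, and the carton is 31.3 x 70.4 mm. The rack yaw is +7.5°, with its origin near (0.611, -0.030). The carton is at rack (-105, -12) and turned about -10° relative to the rack. Next I'll work out the move to a point above rail f.

```bash
cat >> h.py <<'E'
YAW=7.5;O=np.array([.6112,-.0296,0.])
RK=R.from_euler('z',YAW,degrees=True)
def w(x,y,z): return O+RK.apply([x/1000,y/1000,z/1000])
def rk(p): return np.round(RK.inv().apply(np.asarray(p)-O)*1000,1)
def go(x,y,z,yaw,s=None):
    "tool-axes shift to rack point (mm) and rack-relative yaw"
    from station import ctrl, cams, monitor
    s=s or monitor.state();T=R.from_euler('xyz',s['eef_rot'],degrees=True)
    G=R.from_euler('xyz',[180,0,YAW+yaw],degrees=True)
    print('now rack',rk(s['ee_pos']),'F',np.round(s['contact_force'],1))
    print('rot',np.round((T.inv()*G).as_rotvec(degrees=True),2),'shift',np.round(T.inv().apply(w(x,y,z)-s['ee_pos']),4))
E
python3 -c "
from h import *
print(w(43,-115,100)); go(43,-115,100,180)"
```

```text
[ 0.66884264 -0.13800353  0.1       ]
now rack [-354.6  736.6  230.4] F [ 0.2 -0.4  0.6]
rot [-9.000e-02 -1.000e-02 -2.153e+01] shift [-0.6823 -0.646   0.1316]
```

The manual's scale: shifts go in shares of 750 mm and turns go in shares of 180 degrees. Converting my numbers, -0.682 m is -0.9093, 0.12 m is 0.16, -21.5 degrees is -0.1194.

Call:
{"method": "step_hand", "body": {"deltas": [[[0,0,-0.0583],[-0.0453,-0.0427,0],0],[[0,0,-0.1194],[-0.096,-0.0907,0.0067],0],[[0,0,-0.1194],[-0.152,-0.144,0.0133],0],[[0,0,-0.1194],[-0.208,-0.1973,0.0267],0],[[0,0,-0.1194],[-0.264,-0.2507,0.0267],0],[[0,0,-0.1194],[-0.32,-0.304,0.04],0],[[0,0,-0.1194],[-0.3773,-0.3573,0.04],0],[[0,0,-0.1194],[-0.4333,-0.4107,0.0533],0],[[0,0,-0.1194],[-0.4893,-0.464,0.0533],0],[[0,0,-0.1194],[-0.5467,-0.5173,0.0667],0],[[0,0,-0.1194],[-0.6027,-0.5707,0.0667],0],[[0,0,-0.1194],[-0.6587,-0.624,0.08],0],[[0,0,-0.1194],[-0.716,-0.6773,0.0933],0],[[0,0,-0.1194],[-0.772,-0.7307,0.1067],0],[[0,0,-0.1194],[-0.828,-0.784,0.12],0],[[0,0,-0.1194],[-0.8667,-0.8213,0.1333],0],[[0,0,-0.1194],[-0.8933,-0.8467,0.1467],0],[[0,0,-0.1194],[-0.9093,-0.8613,0.16],0],[[0,0,-0.1194],[-0.9093,-0.8613,0.16],0],[[0,0,-0.1194],[-0.9093,-0.8613,0.16],0]]}}

```text
time: 2.6
ee_pos: [0.6685, -0.1354, 0.1114]
eef_rot: [179.9, -0.0, -172.4]
contact_force: [0.4, 0.1, 0.3]
grip_width: 0.002
grasp_force: 0.0
```

```bash
python3 -c "
from h import *
go(43,-115,72,180)"
```

```text
now rack [  43.  -112.4  111.4] F [0.4 0.1 0.3]
rot [ 0.06 -0.01  0.06] shift [-0.     -0.0026  0.0394]
```

Scaled: 0.04 m is 0.0533, 0.039 m is 0.052.

Call:
{"method": "step_hand", "body": {"deltas": [[[0,0,0],[0,-0.0027,0.02],0],[[0,0,0],[0,-0.0027,0.04],0],[[0,0,0],[0,-0.0027,0.048],0],[[0,0,0],[0,-0.0027,0.0507],0],[[0,0,0],[0,-0.0027,0.052],0],[[0,0,0],[0,-0.0027,0.0533],0],[[0,0,0],[0,-0.0027,0.0533],0]]}}

```text
time: 3.48
ee_pos: [0.6691, -0.1391, 0.0715]
eef_rot: [-180.0, 0.0, -172.5]
contact_force: [0.2, -0.3, -0.7]
grip_width: 0.005
grasp_force: 0.0
```

Scaled: 0.0014 m is 0.0019, 0.0007 m is 0.0009.

Call:
{"method": "step_hand", "body": {"deltas": [[[0,0,0],[0,0,0.0009],0],[[0,0,0],[0,0,0.0019],0],[[0,0,0],[0,0,0.0019],0]]}}

```text
time: 3.85
ee_pos: [0.669, -0.1391, 0.0702]
eef_rot: [180.0, 0.0, -172.5]
contact_force: [-1.1, 0.5, 2.9]
grip_width: -0.002
grasp_force: 1.6
```

Call:
{"method": "step_hand", "body": {"deltas": [[[0,0,0],[0,0,0.0008],0],[[0,0,0],[0,0,0.0013],0],[[0,0,0],[0,0,0.0013],0]]}}

```text
time: 4.22
ee_pos: [0.669, -0.1392, 0.0702]
eef_rot: [180.0, 0.0, -172.5]
contact_force: [-4.6, 0.8, 9.5]
grip_width: -0.0
grasp_force: 5.1
```

Firm contact on f at z 70.2 mm. Next I'll slide along the rail to d.

Scaled: 0.045 m is 0.06, 0.04 m is 0.0533.

Call:
{"method": "step_hand", "body": {"deltas": [[[0,0,0],[0,0.0067,0],0],[[0,0,0],[0,0.0133,0],0],[[0,0,0],[0,0.02,0],0],[[0,0,0],[0,0.0267,0],0],[[0,0,0],[0,0.0333,0],0],[[0,0,0],[0,0.04,0],0],[[0,0,0],[0,0.0467,0],0],[[0,0,0],[0,0.0533,0],0],[[0,0,0],[0,0.06,0],0],[[0,0,0],[0,0.06,0],0]]}}

```text
time: 5.48
ee_pos: [0.6643, -0.0959, 0.0702]
eef_rot: [-179.9, 0.2, -172.6]
contact_force: [-0.3, -2.2, 5.8]
grip_width: 0.0
grasp_force: 3.1
```

```bash
python3 -c "
from h import *
go(43,-25,70,180)"
```

```text
now rack [ 44.  -72.6  70.2] F [-0.3 -2.2  5.8]
rot [-0.12  0.16 -0.06] shift [0.0011 0.0476 0.0001]
```

Scaled: 0.046 m is 0.0613, 0.045 m is 0.06.

Call:
{"method": "step_hand", "body": {"deltas": [[[0,0,0],[0,0.0067,0],0],[[0,0,0],[0,0.0133,0],0],[[0,0,0],[0.0013,0.02,0],0],[[0,0,0],[0.0013,0.0267,0],0],[[0,0,0],[0.0013,0.0333,0],0],[[0,0,0],[0.0013,0.04,0],0],[[0,0,0],[0.0013,0.0467,0],0],[[0,0,0],[0.0013,0.0533,0],0],[[0,0,0],[0.0013,0.06,0],0],[[0,0,0],[0.0013,0.0613,0],0]]}}

```text
time: 6.72
ee_pos: [0.6575, -0.0508, 0.0702]
eef_rot: [-179.9, 0.2, -172.6]
contact_force: [0.5, -3.8, 5.3]
grip_width: 0.0
grasp_force: 2.9
```

```bash
python3 -c "
from h import *
go(43,-25,70,180)"
```

```text
now rack [ 43.2 -27.   70.2] F [ 0.5 -3.8  5.3]
rot [-0.14  0.18 -0.08] shift [0.0002 0.002  0.0002]
```

```bash
python3 -c "
from h import *
from station import ctrl, cams, monitor
print(np.round(monitor.state()['joint_positions'],1))
go(-105,40,70,90);go(-105,40,70,270)"
```

```text
[-10.8  36.5  13.8  99.2 -11.3  45.5 105.7]
now rack [ 43.2 -27.   70.2] F [ 0.5 -3.8  5.3]
rot [3.000e-02 2.500e-01 8.992e+01] shift [ 0.1482  0.0669 -0.0004]
now rack [ 43.2 -27.   70.2] F [ 0.5 -3.8  5.3]
rot [-2.500e-01  3.000e-02 -9.008e+01] shift [ 0.1482  0.0669 -0.0004]
```

Scaled: 0.148 m is 0.1973, 0.135 m is 0.18, 90 degrees is 0.5.

Call:
{"method": "step_hand", "body": {"deltas": [[[0,0,0],[0,0,-0.02],0],[[0,0,0],[0,0,-0.06],0],[[0,0,0.0556],[0.0267,0.0133,-0.08],0],[[0,0,0.1111],[0.0533,0.0267,-0.08],0.3],[[0,0,0.1667],[0.08,0.04,-0.08],0.3],[[0,0,0.2222],[0.1067,0.0533,-0.08],0.3],[[0,0,0.2778],[0.1333,0.0667,-0.08],0.3],[[0,0,0.3333],[0.16,0.0733,-0.08],0.3],[[0,0,0.3889],[0.18,0.08,-0.08],0.3],[[0,0,0.4444],[0.1973,0.0893,-0.08],0.3],[[0,0,0.5],[0.1973,0.0893,-0.0667],0.3],[[0,0,0.5],[0.1973,0.0893,-0.04],0.3],[[0,0,0.5],[0.1973,0.0893,-0.0133],0.3],[[0,0,0.5],[0.1973,0.0893,-0.0133],0.3]]}}

```text
time: 8.48
ee_pos: [0.4997, -0.0015, 0.0784]
eef_rot: [-179.9, -0.0, 97.5]
contact_force: [-0.5, -0.3, 0.2]
grip_width: 0.298
grasp_force: 0.0
```

```bash
python3 - <<'E'
from h import *
from station import ctrl, cams, monitor
go(-105,40,12,90)
cv2.imwrite('pics/s1.png',cv2.resize(cams.get_image('scene')['image'][100:300,180:400],None,fx=3,fy=3))
E
```

```text
now rack [-106.8   42.4   78.4] F [-0.5 -0.3  0.2]
rot [-0.13 -0.03 -0.01] shift [-0.0025  0.002   0.0664]
```

View pics/s1.png

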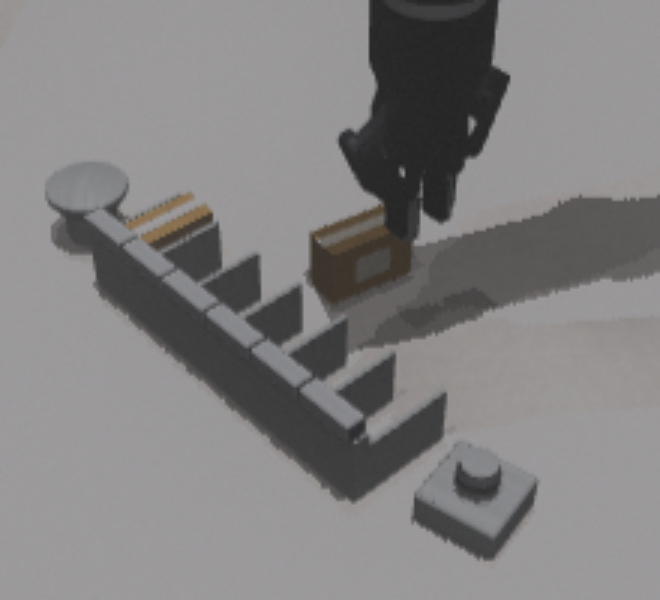

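The open fingers hang beside the carton on its +y side, clear of the rack. Next I'll lower them and push sideways.

Scaled: 0.066 m is 0.088, 0.055 m is 0.0733.

Call:
{"method": "step_hand", "body": {"deltas": [[[0,0,0],[0,0.0027,0.04],0.3],[[0,0,0],[0,0.0027,0.0733],0.3],[[0,0,0],[0,0.0027,0.088],0.3],[[0,0,0],[0,0.0027,0.088],0.3],[[0,0,0],[-0.0107,0.0027,0.088],0.3],[[0,0,0],[-0.0187,0.0027,0.088],0.3],[[0,0,0],[-0.024,0.0027,0.088],0.3],[[0,0,0],[-0.0293,0.0027,0.088],0.3],[[0,0,0],[-0.0333,0.0027,0.088],0.3],[[0,0,0],[-0.0373,0.0027,0.088],0.3],[[0,0,0],[-0.0413,0.0027,0.088],0.3],[[0,0,0],[-0.0453,0.0027,0.088],0.3],[[0,0,0],[-0.048,0.0027,0.088],0.3],[[0,0,0],[-0.0507,0.0027,0.088],0.3],[[0,0,0],[-0.0507,0.0027,0.088],0.3]]}}

```text
time: 10.4
ee_pos: [0.5078, -0.0395, 0.0129]
eef_rot: [180.0, 0.0, 97.5]
contact_force: [-0.3, 0.5, 0.1]
grip_width: 0.298
grasp_force: 0.0
```

```bash
python3 - <<'E'
from h import *
from station import ctrl, cams, monitor
go(-105,3.5,12,90)
d=cams.get_image('top');P=cloud(d);z=P[...,2];v,u=np.mgrid[0:420,0:560]
q=(P-O)@RK.as_matrix();m=(z>.042)&(z<.053)&(u>300)&(u<370)&(v>235)&(v<320)&(q[...,1]<-.003);Q=q[m]
print(len(Q),rect(Q),Q.min(0),Q.max(0))
cv2.imwrite('pics/t2.png',cv2.resize(d['image'][150:310,230:430],None,fx=3,fy=3))
E
```

```text
now rack [-103.8    3.6   12.9] F [-0.3  0.5  0.1]
rot [ 0.02  0.02 -0.04] shift [-0.0002 -0.0012  0.0009]Traceback (most recent call last):
  File "<stdin>", line 6, in <module>
    return umr_minimum(a, axis, None, out, keepdims, initial, where)
ValueError: zero-size array to reduction operation minimum which has no identity
```

The gripper hides the carton from above, so I'll back off, lift and move behind it, then look.

Scaled: -0.1 m is -0.1333, -0.064 m is -0.0853, -90 degrees is -0.5.

Call:
{"method": "step_hand", "body": {"deltas": [[[0,0,0],[0.02,0,0],0.3],[[0,0,0],[0.0267,0,-0.04],0.3],[[0,0,0],[0.0267,0,-0.1],0.3],[[0,0,0],[0.0267,0,-0.1333],0.3],[[0,0,-0.0556],[0.0267,-0.0267,-0.1333],0.05],[[0,0,-0.1111],[0.0267,-0.0533,-0.1333],0.05],[[0,0,-0.1667],[0.0133,-0.0667,-0.1333],0.05],[[0,0,-0.2222],[0,-0.0853,-0.1333],0.05],[[0,0,-0.2778],[-0.0067,-0.0853,-0.1333],0.05],[[0,0,-0.3333],[-0.0133,-0.0853,-0.1333],0.05],[[0,0,-0.3889],[-0.0267,-0.0853,-0.1333],0.05],[[0,0,-0.4444],[-0.0347,-0.0853,-0.1333],0.05],[[0,0,-0.5],[-0.0347,-0.0853,-0.1333],0.05],[[0,0,-0.5],[-0.0347,-0.0853,-0.1333],0.05]]}}

```text
time: 12.2
ee_pos: [0.4475, -0.0726, 0.1129]
eef_rot: [180.0, 0.0, -172.6]
contact_force: [-0.4, -0.2, -0.3]
grip_width: 0.05
grasp_force: 0.0
```

```bash
python3 - <<'E'
from h import *
from station import ctrl, cams, monitor
go(-168,-23,12,180)
d=cams.get_image('top');P=cloud(d);z=P[...,2];v,u=np.mgrid[0:420,0:560]
q=(P-O)@RK.as_matrix();m=(z>.042)&(z<.053)&(u>300)&(u<370)&(v>235)&(v<320);Q=q[m]
print(len(Q),len(Q) and rect(Q))
cv2.imwrite('pics/t2.png',cv2.resize(d['image'][150:350,230:430],None,fx=2.5,fy=2.5))
E
```

```text
now rack [-168.   -21.3  112.9] F [-0.4 -0.2 -0.3]
rot [ 0.03  0.01 -0.08] shift [ 0.     -0.0017  0.1009]
898 (array([-101.4,  -24.8]), array([31.2, 70.9]), 89.9)
```

View pics/t2.png

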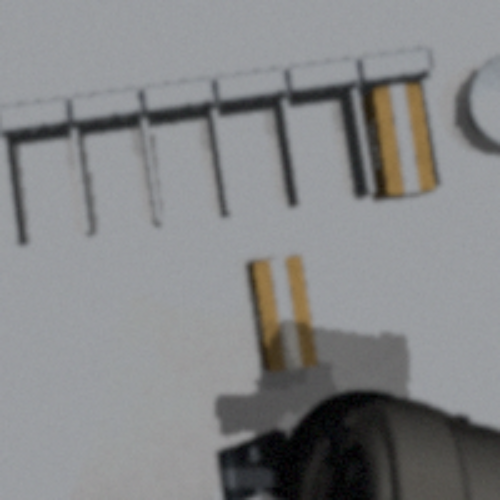

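The carton is now square to the gap at rack (-101.4, -24.8), with yaw about 0 and 5 mm clearance each side. Next I'll push it from behind.

Scaled: 0.098 m is 0.1307, -0.003 m is -0.004.

Call:
{"method": "step_hand", "body": {"deltas": [[[0,0,0],[0,-0.004,0.04],0.05],[[0,0,0],[0,-0.004,0.0933],0.05],[[0,0,0],[0,-0.004,0.1307],0.05],[[0,0,0],[0,-0.004,0.1307],0.05],[[0,0,0],[-0.0133,-0.004,0.1307],0.05],[[0,0,0],[-0.0213,-0.004,0.1307],0.05],[[0,0,0],[-0.0267,-0.004,0.1307],0.05],[[0,0,0],[-0.0333,-0.004,0.1307],0.05],[[0,0,0],[-0.04,-0.004,0.1307],0.05],[[0,0,0],[-0.048,-0.004,0.1307],0.05],[[0,0,0],[-0.056,-0.004,0.1307],0.05],[[0,0,0],[-0.064,-0.004,0.1307],0.05],[[0,0,0],[-0.072,-0.004,0.1307],0.05],[[0,0,0],[-0.08,-0.004,0.1307],0.05],[[0,0,0],[-0.088,-0.004,0.1307],0.05],[[0,0,0],[-0.096,-0.004,0.1307],0.05],[[0,0,0],[-0.104,-0.004,0.1307],0.05],[[0,0,0],[-0.1093,-0.004,0.1307],0.05],[[0,0,0],[-0.112,-0.004,0.1307],0.05],[[0,0,0],[-0.112,-0.004,0.1307],0.05]]}}

```text
time: 14.75
ee_pos: [0.5315, -0.0654, 0.0149]
eef_rot: [-180.0, 0.0, -172.5]
contact_force: [0.4, 0.1, 0.8]
grip_width: 0.052
grasp_force: 0.0
```

```bash
python3 - <<'E'
from h import *
from station import ctrl, cams, monitor
go(-47,-24.5,14,180)
d=cams.get_image('top');P=cloud(d);z=P[...,2]
q=(P-O)@RK.as_matrix();m=(z>.0465)&(z<.053)&(abs(q[...,1]+.023)<.021)&(q[...,0]<.034)&(q[...,0]>-.08);Q=q[m]
print(len(Q),len(Q) and rect(Q))
cv2.imwrite('pics/t3.png',cv2.resize(d['image'][150:350,230:430],None,fx=2.5,fy=2.5))
E
```

```text
now rack [-83.6 -25.1  14.9] F [0.4 0.1 0.8]
rot [-0.01  0.04 -0.02] shift [-0.0366  0.0006  0.0009]
354 (array([-24.4, -14.2]), array([27.5, 60.5]), 61.64)
```

View pics/t3.png

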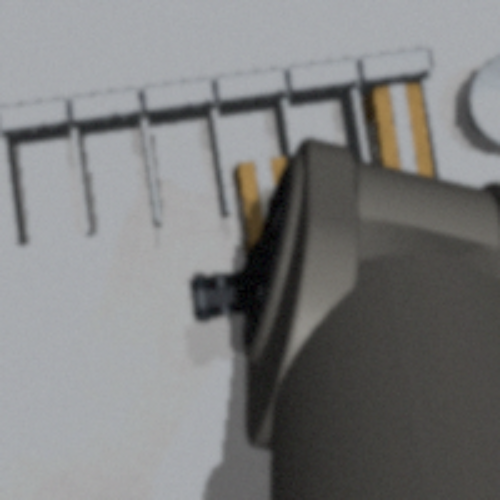

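The carton is entering gap d straight. I'll continue to the stop.

Scaled: -0.035 m is -0.0467, -0.034 m is -0.0453.

Call:
{"method": "step_hand", "body": {"deltas": [[[0,0,0],[-0.0067,0,0],0.05],[[0,0,0],[-0.0133,0,0],0.05],[[0,0,0],[-0.02,0,0],0.05],[[0,0,0],[-0.0267,0,0],0.05],[[0,0,0],[-0.0333,0,0],0.05],[[0,0,0],[-0.0387,0,0],0.05],[[0,0,0],[-0.0427,0,0],0.05],[[0,0,0],[-0.0453,0,0],0.05],[[0,0,0],[-0.0467,0,0],0.05],[[0,0,0],[-0.0467,0,0],0.05]]}}

```text
time: 16.05
ee_pos: [0.566, -0.0608, 0.0149]
eef_rot: [-180.0, 0.0, -172.5]
contact_force: [-0.3, -0.2, -0.1]
grip_width: 0.053
grasp_force: 0.2
```

Scaled: -0.003 m is -0.004, -0.002 m is -0.0027.

Call:
{"method": "step_hand", "body": {"deltas": [[[0,0,0],[-0.0013,0,0],0.05],[[0,0,0],[-0.0027,0,0],0.05],[[0,0,0],[-0.004,0,0],0.05],[[0,0,0],[-0.004,0,0],0.05]]}}

```text
time: 16.55
ee_pos: [0.5691, -0.0605, 0.0149]
eef_rot: [-180.0, 0.0, -172.5]
contact_force: [-0.9, 0.1, -0.0]
grip_width: 0.051
grasp_force: 0.4
```

```bash
python3 -c "
from h import *
go(-46,-24,14,180)"
```

```text
now rack [-45.8 -25.1  14.9] F [-0.9  0.1 -0. ]
rot [-0.    0.02 -0.03] shift [0.0002 0.0011 0.0009]
```

Scaled: -0.002 m is -0.0027, -0.001 m is -0.0013.

Call:
{"method": "step_hand", "body": {"deltas": [[[0,0,0],[-0.0013,0,0],0.05],[[0,0,0],[-0.0027,0,0],0.05],[[0,0,0],[-0.0027,0,0],0.05]]}}

```text
time: 16.92
ee_pos: [0.5691, -0.0605, 0.0146]
eef_rot: [180.0, -0.2, -172.5]
contact_force: [-6.0, -0.3, 4.6]
grip_width: 0.051
grasp_force: 3.2
```

```bash
python3 -c "
from h import *
go(-46,-24,14,180)"
```

```text
now rack [-45.8 -25.1  14.6] F [-6.  -0.3  4.6]
rot [ 0.03 -0.19 -0.05] shift [0.0002 0.0011 0.0006]
```

Stopped at the expected depth with 6 N. One slightly firmer push, then back off and look.

Scaled: -0.001 m is -0.0013.

Call:
{"method": "step_hand", "body": {"deltas": [[[0,0,0],[-0.0013,0,0],0.05],[[0,0,0],[-0.0013,0,0],0.05]], "only": "pos|contact"}}

```text
ee_pos: [0.569, -0.0604, 0.0145]
contact_force: [-9.7, -1.1, 6.6]
```

Call:
{"method": "step_hand", "body": {"deltas": [[[0,0,0],[0.0133,0,0],0.05],[[0,0,0],[0.0533,0,0],0.05],[[0,0,0],[0.0933,0,-0.0267],0.05],[[0,0,0],[0.12,0,-0.08],0.05],[[0,0,0],[0.12,0.08,-0.1333],0.05],[[0,0,0],[0.12,0.16,-0.1333],0.05],[[0,0,0],[0.12,0.2267,-0.1333],0.05],[[0,0,0],[0.0933,0.2667,-0.1333],0.05],[[0,0,0],[0.0667,0.3333,-0.1333],0.05],[[0,0,0],[0.0667,0.3333,-0.1333],0.05]]}}

```text
time: 18.42
ee_pos: [0.4909, 0.1868, 0.1153]
eef_rot: [179.8, 0.2, -172.1]
contact_force: [-0.3, -0.7, -0.3]
grip_width: 0.052
grasp_force: 0.0
```

```bash
python3 - <<'E'
from h import *
from station import ctrl, cams, monitor
d=cams.get_image('top');P=cloud(d);z=P[...,2]
q=(P-O)@RK.as_matrix()
for y in(-.023,-.115):
    m=(z>.0465)&(z<.052)&(abs(q[...,1]-y)<.021)&(q[...,0]<.036)&(q[...,0]>-.08);Q=q[m]
    print(len(Q),rect(Q),np.median(Q[:,2]))
v,u=np.mgrid[0:420,0:560]
for b in((405,160,470,220,.044,.06),(175,205,228,262,.02,.032)):
    m=(u>=b[0])&(u<=b[2])&(v>=b[1])&(v<=b[3])&(z>b[4])&(z<b[5]);print(rect(P[m]))
a=d['image'][150:290,170:470];cv2.imwrite('pics/t4.png',cv2.resize(a,None,fx=2.6,fy=2.6))
E
```

```text
841 (array([  0.3, -23.5]), array([71.1, 41. ]), 1.47) 0.04905939101662004
843 (array([  -1.3, -116.5]), array([73.4, 39.4]), 0.48) 0.04893752971497033
(array([ 643.7, -205.2]), array([61.9, 96.9]), 17.35)
(array([582.8, 162.9]), array([56.2, 56.2]), 19.81)
```

View pics/t4.png

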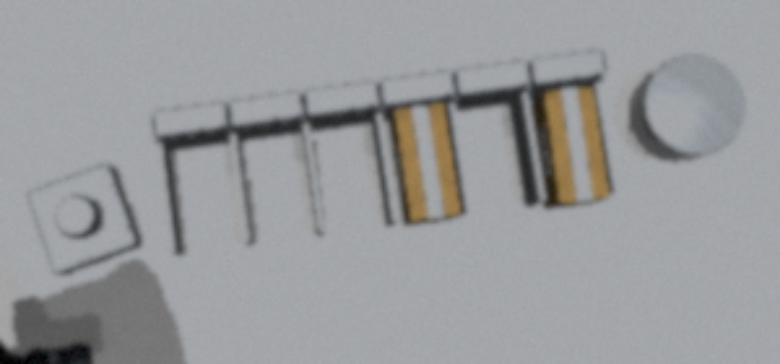

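The carton stands upright at rack x of about 0 in gap d (431,160), flush with the stock's front. The plug and outlet haven't moved.

```bash
python3 -c "
from station import ctrl, cams, monitor
print(ctrl.sign_off())"
```

```text
the job is handed in; nothing more can be done
None
```

I slid the fingertip along rail sections f, e and d from the plug's end, then pushed the carton along the counter into gap d, upright and home against the back stop. The plug, outlet and stock carton stayed where they were, and the job was handed in at about 18.5 s.

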